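# Wedge the drooping specimen plate up to the height mark

## Task

The front edge of the hinged specimen plate droops. Slide the thicker of the two wedges, thin end first, between the guide cheeks and under that edge until the plate's side pointer is level with the dark band on the gauge slide, and leave the wedge there lying flat and carrying the plate. Creep up to the band without driving the plate well past it, lift the plate with the wedge only and not with the gripper, and leave the gauge slide, the stage and the things lying around as they are.

Things in the scene. Friction and masses are not known exactly. Their poses are not given: they have to be found in the camera images.
- tall_wedge: The thicker of two plain grey metal wedges, 0.16 kg. 120 mm long (x), 42 mm wide (y); flat underside; flat sloping top, 36 mm high at the butt (x = -60 mm), falling evenly to 4 mm at the toe (x = +60 mm): 0.267 mm per mm. Origin: centre of the underside; +x to the thin end, z up. Lies flat on the worktop to the left or right of the stage.
- tall_wedge_toe (a point): Middle of the lower edge of the tall wedge's thin end (60 mm along +x from its origin, at its underside). Same axes as the wedge.
- low_wedge: The thinner wedge, same material, length and width (120 x 42 mm), only 20 mm high at the butt and 4 mm at the toe: too low for the job. Lies flat on the other side of the stage. Same axes.
- stage: Fixed dark steel base of the stage, screwed to the worktop. Origin on the worktop; +x from the entry to the rear hinge, y left, z up. The plate (118 mm wide, y = +-59 mm) covers x = -87 to +103 mm; at its right front stands the gauge post, 78 mm high, at x = -80, y = -80 mm. A rear cross bar 14 mm high begins at x = +80 mm.
- entry (a point): Middle of the channel's mouth on the worktop (stage x = -116 mm, y = 0), axes as the stage. The wedge runs along x on the bare worktop in a channel 50 mm wide between two rails 12 mm thick: for the first 26 mm they are cheeks 30 mm high (no room for fingers beside the wedge), behind that rails 14 mm high.
- nose_line (a point): Point on the worktop below the middle of the plate's front nose bar (stage x = -80 mm, y = 0), axes as the stage. The bar, 8 mm round, runs along y under the plate's front edge; with the plate down its lowest line is 16 mm above the worktop, so it first rests on the tall wedge when the toe is about 45 mm past (+x of) this point.
- plate (a joint): Hinge of the aluminium plate (190 x 118 x 8 mm, 0.7 to 1.4 kg, a black mount on its rear half) on its rear pin, 170 mm behind the nose bar. 0 = front edge drooping on its rest, grows as the front rises (0.1 rad = 17 mm at the nose), at most 0.17. Falls back unless held up; friction keeps the wedge where it is left, and pushing it in takes some 5 to 20 N.
- pointer (a point): Tip of the small steel pointer on the plate's right (-y) side beside the nose bar. It rises by as much as the nose bar; 28 mm above the worktop with the plate down.
- mark (a point): Middle of the 4 mm high dark band round the white gauge slide (16 x 16 x 26 mm) on the post, 11 mm to the right of the pointer tip; z up. It is set 8 to 17 mm above the pointer's rest. With the pointer level, the wedge's butt is 45 to 11 mm in front of the nose line, mostly inside the cheeks, where only closed fingers pushing on the butt face can follow.
- digital_timer: Bystander: flat white timer, 64 x 64 x 18 mm. Origin: centre of the underside.
- jar: Bystander: white screw-cap jar, 62 mm across, 87 mm high. Origin: centre of the underside.
- spanner: Bystander: open-ended spanner lying flat, 154 mm long, 6 mm thick, left of the stage. Origin: centre of the underside.
- pen: Bystander: marker pen, 135 mm long, right of the stage. Origin: centre of the underside.
- screwdriver: Bystander: screwdriver, 174 mm long. Origin: centre of the underside.
Mind the look-alikes: they are no part of the job. Leave any blue or green look-alike of the tall_wedge alone.

How it is judged:
By the outcome, as a careful person would: the job done as asked, in the order asked, and still so for the second after the job is handed in, with the robot touching nothing.
It also fails if it takes over 64 s, if anything falls off the work surface, if the arm or the gripper's body presses on something with over 40 N, if the wrist force passes 120 N, or if a joint passes its speed limit or range.

## Robot

A 6-joint arm with a two-finger parallel gripper is mounted at the origin on a cart in front of the work surface, level with it; the furniture and walls round the work are solid. World frame = base frame: x ahead of the robot, y to its left, z up, the work surface at z = 0. Lengths are in mm, angles in rad, forces in N, time in s.
With the tool pointing down it reaches from about 400 to 925 mm from the base axis. Payload 12.5 kg.
Tool frame: the origin (TCP) lies midway between the tips of the shut fingers; the grasp point (between the pads) lies 19 mm behind it (env.pinch_z is the z of the grasp point in the tool frame, in mm); z points along the fingers, y is the line along which they close (so a half turn about z gives the same grasp; the last joint's range is limited). The gripper opens to 95 mm and grips with 3 to 60 N. Pads are 20 mm wide; open, the fingers measure 119 mm over their backs; the gripper's body (75 mm by 180 mm) begins 59 mm behind the grasp point.
Start: joints at [-1.386, 0.491, 1.559, -0, 1.092, -0.106], TCP at [179.222, -598.771, 214.661] pointing down, gripper open.
Joint ranges: [-3.1, 3.1], [-0.84, 2.19], [0.05, 2.79], [-1.13, 4.28], [0.06, 2.93], [-2.69, 2.69]. Speed limits (rad/s): [2.22, 2.22, 2.79, 3.14, 3.14, 3.14].

## Interface

Orientations are given as [roll, pitch, yaw] about the fixed x, y, z axes, in that order (R = Rz(yaw) Ry(pitch) Rx(roll)).
In Python, from cell import env, eyes gives the robot as it stands.
- The arm moves only by the shell command python3 -m inch 'ROWS'. ROWS is JSON, a list of rows, each a list of 3 entries, a list of its own where there are three numbers: the shift along the tool's x, y, z in units of 60 mm (1.0 is 60 mm), then the turn about the tool's z in units of 5 degrees (1.0 is 5 degrees), then the closure, from -1 (fully open) to 1 (shut). In form: [[[tx, ty, tz], turn, claw], ...]. A call has exactly 10 rows; each row shifts and turns the commanded pose from where the row before left it, along the tool's axes as they then stand; what a row does not reach is not made up. A row lasts 1/8 s, in which the tool goes at most 62.5 mm and 10.7 degrees, less where a joint would pass 70% of its speed; a pose out of reach is approached as far as the arm can. A call is refused whole if a number of a shift passes 1 or a number of a turn 1, either way. A call with a gripper value outside its range is refused whole. The fingers move at their own pace and stop on an object; the grip force is fixed at half the most. Time passes only in rows, so rows that do not move let the fingers close, or fill a call up. It gives the time, the measured TCP pose, the force, the opening and the grip force at its end, in the units of the state.
- env.state(): the state, without advancing time (a new reading comes with each control period).
- eyes.read_camera(name): name is "scene" or "top" or "wrist"; returns a dict with "pixels" (480x640x3 uint8, red, green, blue), "fx", "fy", "cx", "cy" (pixels), "extrinsics" (4x4, takes a point from world to camera coordinates). Camera axes: x right, y down, z forward; pixel columns grow to the right and rows downward; lengths in mm; the calibration is good to about 2 mm. A picture is of the moment at which its call begins. There is no depth.
- env.job_done(): hands the job in; it is judged then, once.
Trained networks look in a picture, given as the dict that the camera call returned (one of the last four; its "shot" number tells which), for a name from the list of things; names that differ only in an ending like _2 or _b are one class to them, and where a whole thing is asked for, a point or a joint stands for the part that bears it (a point fixed in the world has none). Each returns a list of dicts, best first, with "score" (0 to 1); they miss things now and then, are a little off and sometimes report something else, mostly with a low value. They report only what shows in the picture. A call takes as long as a camera call. They do not tell look-alikes from the thing itself.
- eyes.boxes_of(name, picture): "centre" ([row, column] in pixels, amid what is visible of it).
- eyes.cut_out(name, picture): "mask" (480x640 bool, what is visible of it) and "centre" ([row, column] in pixels, amid what is visible of it).
- eyes.spot_point(name, picture): "centre" ([row, column] in pixels: a listed point, or the origin of a listed thing).
The state is a dict: "t": time; "joints": joint angles; "qvel": joint speeds; "tau": joint torques, N m; "eef_pos": TCP position; "tcp_rot": TCP orientation; "ft_force": force on the tool from outside, world axes, zero at the start; "moment": the same for the moment, N m; "opening": opening from 0.0 (shut) to 1.0 (fully open); "grip_force": force on a finger pad.
Only numpy, scipy, OpenCV 4.12 (cv2) and the standard library are available. Lean on these libraries where they do the work, as an engineer would, in place of code of your own. Each camera call takes 0.05 s, during which the arm holds its last target. There are 200 camera calls.

## Working session

There is one attempt and no reset: what is moved stays moved. The work goes in short steps, Python scripts to look and compute and a shell command to move; the robot and the scene stay as the last step left them, time stands still between calls to the robot, and variables do not carry over. Pictures are saved under pics/ and viewed, at most 10 in all, crops included, and the job is handed in when it is done.

```bash
ls; mkdir -p pics; cat > h.py <<'E'
import numpy as np, cv2
from cell import env, eyes
def shot(n): return eyes.read_camera(n)
def ray(p,rc):
    E=np.array(p["extrinsics"]);R=E[:3,:3];c=-R.T@E[:3,3]
    d=R.T@np.array([(rc[1]-p["cx"])/p["fx"],(rc[0]-p["cy"])/p["fy"],1.]);return c,d
def at(p,rc,z=0.):
    c,d=ray(p,rc);return c+d*(z-c[2])/d[2]
def proj(p,X):
    E=np.array(p["extrinsics"]);v=E[:3,:3]@np.array(X,float)+E[:3,3]
    return [p["fy"]*v[1]/v[2]+p["cy"],p["fx"]*v[0]/v[2]+p["cx"]]
def save(p,n): cv2.imwrite("pics/"+n+".png",p["pixels"][:,:,::-1])
E
python3 - <<'E'
from h import *
np.set_printoptions(precision=1,suppress=True)
s=env.state();print(s, env.pinch_z)
ps={}
for n in("top","scene"):
    p=shot(n);save(p,n+"0");ps[n]=p
    print(n,ray(p,(240,320)),p["fx"])
    for t in("tall_wedge","low_wedge","tall_wedge_toe","entry","nose_line","stage","pointer","mark","digital_timer","jar","spanner","pen","screwdriver"):
        for r in eyes.spot_point(t,p)[:3]:
            print(t,round(r["score"],2),np.array(r["centre"]),at(p,r["centre"],28 if t=="pointer" else 40 if t=="mark" else 0)[:2])
np.vstack
cv2.imwrite("pics/both0.png",cv2.resize(np.hstack([ps["top"]["pixels"],ps["scene"]["pixels"]])[:,:,::-1],(800,300)))
E
```

```text
pics
{'t': 0.0, 'joints': array([-1.4,  0.5,  1.6,  0. ,  1.1, -0.1]), 'qvel': array([ 0., -0., -0., -0., -0.,  0.]), 'tau': array([  0. , -61.3, -25.8,   0.1,   0. ,  -0. ]), 'eef_pos': array([ 179.2, -598.5,  214.1]), 'tcp_rot': array([-3.1, -0. ,  0.3]), 'ft_force': array([ 0.6, -0.2,  0. ]), 'moment': array([-0.,  0., -0.]), 'grip_force': 0.0, 'opening': 1.0023514266072144} -18.8
top (array([ 342.9,  -39.4, 1321.9]), array([ 0.2, -0. , -1. ])) 460.11797458932887
tall_wedge 0.97 [264.4 420.2] [ 528.4 -333.3]
tall_wedge 0.8 [258.1 360.3] [ 544.8 -159.7]
tall_wedge 0.75 [197.4 360.5] [ 727.5 -161.1]
low_wedge 0.6 [282.  210.1] [470.2 272.6]
low_wedge 0.35 [245.7 427.7] [ 583.8 -356.7]
tall_wedge_toe 0.91 [241.4 363.9] [ 594.3 -170.4]
tall_wedge_toe 0.81 [218.  365.1] [ 664.7 -174.4]
tall_wedge_toe 0.8 [245.2 424.5] [ 585.2 -347.4]
entry 0.77 [254.1 290.6] [554.2  43. ]
entry 0.37 [243.4 317.8] [586.8 -35.7]
nose_line 0.78 [245.7 288. ] [578.9  51.2]
stage 0.89 [215.2 288.4] [670.4  52.2]
pointer 0.85 [243.2 314.2] [582.1 -25.5]
mark 0.49 [244.6 316.7] [575.9 -32.7]
digital_timer 0.8
[... 372 characters left out ...]
]
tall_wedge 0.66 [228.  389.5] [ 528.8 -345.7]
tall_wedge 0.61 [253.  354.7] [ 532.1 -154.4]
low_wedge 0.71 [341.5 273.1] [459.5 278.3]
tall_wedge_toe 0.81 [231. 326.] [ 685.8 -194.2]
tall_wedge_toe 0.76 [221.3 377.8] [ 584.8 -356.1]
tall_wedge_toe 0.75 [241.7 345.7] [ 593.6 -186. ]
entry 0.64 [282.3 307.1] [550.9  50.2]
entry 0.57 [258.6 313.4] [614.  -48.7]
nose_line 0.58 [276.8 300. ] [584.5  44.7]
stage 0.85 [269.9 280.5] [653.3  58. ]
pointer 0.89 [257.5 312.3] [594.7 -23.1]
digital_timer 0.73 [221.7 375.4] [ 589.8 -348.7]
digital_timer 0.67 [351.7 195.7] [582.9 425.7]
jar 0.95 [210.3 352.2] [ 700.8 -359.6]
spanner 0.63 [309.1 237.5] [621.  257.3]
pen 0.48 [227.5 361.2] [ 605.9 -287.3]
```

```bash
python3 - <<'E'
import cv2
a=cv2.imread("pics/top0.png")[170:320,130:510]
cv2.imwrite("pics/crop0.png",cv2.resize(a,(798,315),interpolation=cv2.INTER_CUBIC))
E
```

```text
(no output)
```

View pics/crop0.png

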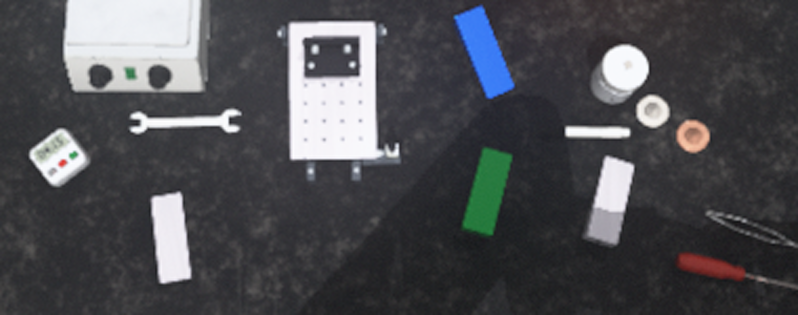

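View pics/scene0.png

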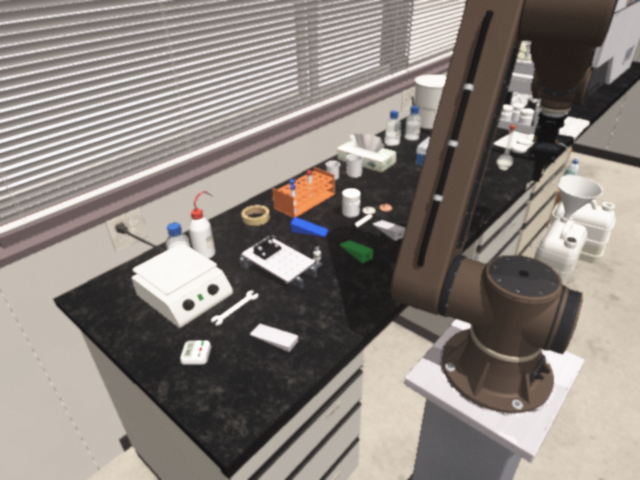

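The top crop shows the stage at about (215,288). There are four wedge-like things:
- a grey wedge on the left at (282,210)
- a grey wedge on the right at (264,420)
- a green one at (258,360)
- a blue one at (197,360)

Green and blue are look-alikes. Of the two greys, the networks call the right one tall, so I'll confirm that in an enlarged crop.

```bash
python3 - <<'E'
from h import *
a=cv2.imread("pics/scene0.png")
L=a[315:365,240:310];R=a[205:255,355:425]
cv2.imwrite("pics/crop1.png",np.hstack([cv2.resize(x,(399,285),interpolation=cv2.INTER_CUBIC) for x in(L,R)]))
p=shot("top");q=shot("scene")
for n,pp in(("top",p),("scene",q)):
  for t in("tall_wedge","low_wedge"):
    for r in eyes.cut_out(t,pp)[:3]:
      ys,xs=np.nonzero(r["mask"]);b=cv2.minAreaRect(np.c_[xs,ys].astype(np.float32))
      ap=cv2.approxPolyDP(cv2.convexHull(np.c_[xs,ys].astype(np.int32)),2.5,True)[:,0]
      print(n,t,round(r["score"],2),np.round(r["centre"]),len(xs),np.round(b[1],1),ap.tolist(),[np.round(at(pp,(y,x))[:2]).tolist() for x,y in ap])
E
```

```text
top tall_wedge 0.97 [267. 421.] 633 [16.3 41.2] [[430, 248], [423, 286], [410, 284], [408, 281], [418, 246]] [[577.0, -363.0], [466.0, -340.0], [471.0, -302.0], [480.0, -297.0], [583.0, -328.0]]
top tall_wedge 0.67 [198. 361.] 658 [42.5 16.2] [[374, 212], [365, 216], [360, 213], [346, 182], [349, 177], [361, 176]] [[683.0, -201.0], [671.0, -174.0], [680.0, -159.0], [775.0, -118.0], [791.0, -127.0], [794.0, -163.0]]
top low_wedge 0.76 [285. 211.] 598 [41.6 15.7] [[218, 303], [206, 303], [204, 265], [214, 262], [221, 296]] [[410.0, 247.0], [410.0, 281.0], [519.0, 293.0], [528.0, 264.0], [430.0, 239.0]]
top low_wedge 0.31 [217. 288.] 3004 [76.3 51.3] [[319, 248], [301, 255], [276, 255], [269, 245], [265, 184], [272, 181], [307, 181], [313, 184]] [[573.0, -39.0], [552.0, 13.0], [551.0, 85.0], [580.0, 107.0], [766.0, 124.0], [775.0, 104.0], [776.0, -1.0], [767.0, -19.0]]
scene tall_wedge 0.93 [228. 306.] 413 [36.4 14.5] [[327, 231], [325, 235], [293, 231], [291, 223], [297, 217]] [[683.0, -196.0], [672.0, -173.0], [774.0, -123.0], [815.0, -156.0], [826.0, -198.0]]
scene tall_wedge 0.71 [227. 391.] 345 [30.1 14.7] [[401, 237], [394, 239], [375, 223], [388, 221], [403, 227]] [[468.0, -324.0], [480.0, -299.0], [586.0, -341.0], [558.0, -380.0], [497.0, -380.0]]
scene tall_wedge 0.66 [249. 358.] 430 [34.  16.5] [[372, 257], [362, 262], [341, 243], [350, 240], [372, 249]] [[477.0, -172.0], [486.0, -131.0], [601.0, -170.0], [589.0, -203.0], [502.0, -207.0]]
scene low_wedge 0.69 [340. 275.] 628 [43.8 16.3] [[296, 341], [286, 349], [252, 333], [261, 324], [296, 336]] [[416.0, 240.0], [417.0, 275.0], [523.0, 293.0], [529.0, 255.0], [428.0, 227.0]]
```

View pics/crop1.png

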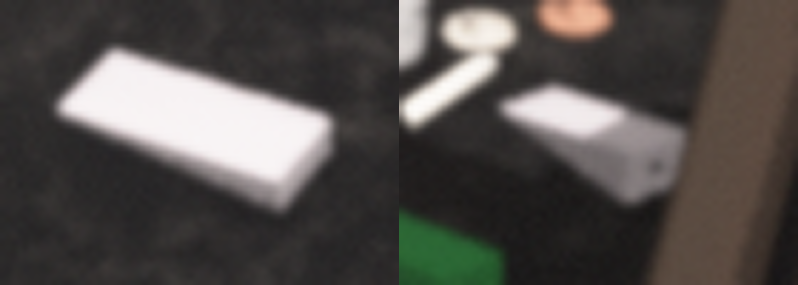

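The right grey wedge at scene (228,389) has a tall butt of about 36 mm with its hole visible. The left one at (341,273) is low, so **the right grey one is the tall_wedge**. Next I'll move above it and look with the wrist camera.

```bash
cat >> h.py <<'E'
def Rt(y): return np.array([[np.cos(y),np.sin(y),0],[np.sin(y),-np.cos(y),0],[0,0,-1.]])
def plan(x1,yaw1,n=10,claw=-1,x0=None,yaw0=None,maxmm=55):
    s=env.state();x0=np.array(s["eef_pos"] if x0 is None else x0);yaw0=s["tcp_rot"][2] if yaw0 is None else yaw0
    dy=-np.degrees((yaw1-yaw0+np.pi)%(2*np.pi)-np.pi)/5
    d=np.array(x1)-x0;k=max(1,int(np.ceil(np.linalg.norm(d)/maxmm)),int(np.ceil(abs(dy))))
    print("from",np.round(x0,1),round(yaw0,4),"rows needed",k)
    rows=[];y=yaw0;x=x0.copy();kk=max(k,1)
    for i in range(kk):
        t=round(dy/kk,2);v=Rt(y).T@((np.array(x1)-x)/(kk-i))/60;v=np.round(v,2)
        x=x+Rt(y)@v*60;y-=np.radians(5*t);rows.append([v.tolist(),t,claw])
    print(str(rows).replace(" ",""),"-> ",np.round(x,1),round(y,4))
E
python3 -c "
from h import *
print(env.state()['tcp_rot'])
plan([440,-320,230],-0.2)"
```

```text
[3.14148577e+00 4.17325511e-05 2.90815214e-01]
from [ 179.2 -598.8  214.7] 0.2908 rows needed 7
[[[0.79,-0.46,-0.04],np.float64(0.8),-1],[[0.75,-0.51,-0.04],np.float64(0.8),-1],[[0.71,-0.56,-0.04],np.float64(0.8),-1],[[0.67,-0.61,-0.03],np.float64(0.8),-1],[[0.63,-0.66,-0.04],np.float64(0.8),-1],[[0.58,-0.7,-0.03],np.float64(0.8),-1],[[0.53,-0.74,-0.04],np.float64(0.8),-1]] ->  [ 439.8 -319.7  230.3] -0.1979
```

```bash
python3 -m inch '[[[0.79,-0.46,-0.04],0.8,-1],[[0.75,-0.51,-0.04],0.8,-1],[[0.71,-0.56,-0.04],0.8,-1],[[0.67,-0.61,-0.03],0.8,-1],[[0.63,-0.66,-0.04],0.8,-1],[[0.58,-0.70,-0.03],0.8,-1],[[0.53,-0.74,-0.04],0.8,-1],[[0,0,0],0,-1],[[0,0,0],0,-1],[[0,0,0],0,-1]]'
python3 - <<'E'
from h import *
np.set_printoptions(precision=1,suppress=True)
s=env.state();print(s['eef_pos'],s['tcp_rot'])
w=shot("wrist");p=shot("top")
print(ray(w,(240,320)),w["fx"],np.array(w["extrinsics"])[:3,:3])
for pp in(w,p):
  for t in("tall_wedge","tall_wedge_toe"):
    for r in eyes.spot_point(t,pp)[:2]: print(t,r["score"],r["centre"],at(pp,r["centre"]))
cv2.imwrite("pics/w1.png",np.vstack([w["pixels"][:,:,::-1][:,:,:],cv2.resize(p["pixels"][170:320,130:510],(640,253))[:,:,::-1]])[:, :]) 
a=cv2.imread("pics/w1.png");cv2.imwrite("pics/w1.png",cv2.resize(a,None,fx=.8,fy=.8))
E
```

```text
t: 2.95
eef_pos: [439.1, -320.6, 230.2]
tcp_rot: [3.141, 0.0, -0.199]
ft_force: [-0.7, -0.0, -0.2]
opening: 1.003
grip_force: 0.0
[ 439.1 -320.6  230.2] [ 3.1  0.  -0.2]
(array([ 509.7, -333.8,  399.8]), array([-0.2,  0.1, -1. ])) 400.44035882025753 [[-0.2 -1.  -0. ]
 [-0.9  0.2  0.3]
 [-0.3  0.1 -1. ]]
tall_wedge 0.71 [147.7, 142.7] [ 533.1 -160.9    0. ]
tall_wedge 0.64 [118.2, 316.9] [ 526.5 -332.2    0. ]
tall_wedge_toe 0.85 [53.8, 314.7] [ 582.1 -341.6    0. ]
tall_wedge_toe 0.61 [77.8, 139.9] [ 594.1 -178.1    0. ]
tall_wedge 0.96 [259.5, 358.8] [ 540.7 -155.3    0. ]
tall_wedge 0.77 [196.8, 361.4] [ 729.4 -163.8    0. ]
tall_wedge_toe 0.83 [243.3, 363.5] [ 588.7 -169.2    0. ]
tall_wedge_toe 0.72 [244.6, 424.0] [ 586.9 -346.     0. ]
```

View pics/w1.png

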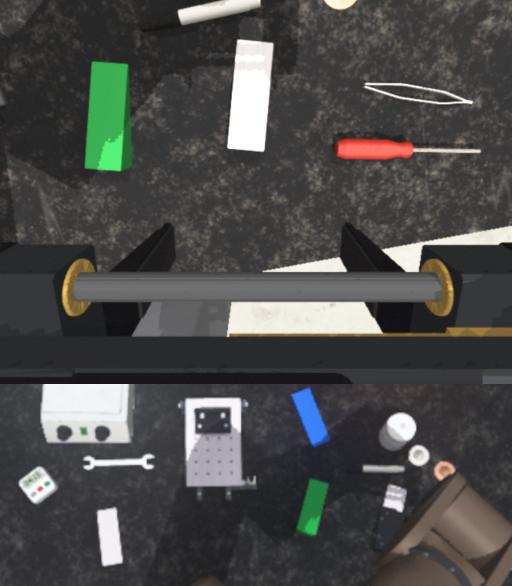

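The wrist view shows the tall wedge at about (118,317) with its toe away from the robot, and the green look-alike at (147,142). I'll fit the wedge model to its mask.

```bash
cat >> h.py <<'E'
from scipy.optimize import minimize
WEDGE=np.array([[sx*60,sy*21,z] for sx in(-1,1) for sy in(-1,1) for z in(0,36 if sx<0 else 4)],float)
def fit(p,mask,V,x0):
    ss=4;d=mask.astype(np.uint8)
    d=cv2.resize(d,None,fx=ss,fy=ss,interpolation=cv2.INTER_LINEAR)
    def cost(q):
        c,s=np.cos(q[2]),np.sin(q[2]);P=V@np.array([[c,s,0],[-s,c,0],[0,0,1]])+[q[0],q[1],0]
        uv=np.array([proj(p,v)[::-1] for v in P])
        m=np.zeros(d.shape,np.uint8);h=cv2.convexHull(np.round(((uv+.5)*ss-.5)*16).astype(np.int32))
        cv2.fillConvexPoly(m,h,1,shift=4)
        return 1-(m&d).sum()/max(1,(m|d).sum())
    best=None
    for k in range(2):
        r=minimize(cost,x0,method="Nelder-Mead",options=dict(initial_simplex=np.array([x0]+[[x0[0]+a,x0[1]+b,x0[2]+c] for a,b,c in((8,0,0),(0,8,0),(0,0,.1))]),xatol=.02,fatol=1e-5));x0=r.x
    return r.x,r.fun
def pick(p,rc,name="tall_wedge",flood=None):
    c=[r for r in eyes.cut_out(name,p) if np.hypot(*(np.array(r["centre"])-rc))<30]
    return c[0]["mask"] if c else None
E
python3 - <<'E'
from h import *
np.set_printoptions(precision=2,suppress=True)
w=shot("wrist")
m=pick(w,(118,317))
print(m is not None and m.sum())
# grey threshold alternative
g=cv2.cvtColor(w["pixels"],cv2.COLOR_RGB2HSV)
t=((g[...,2]>140)&(g[...,1]<40)).astype(np.uint8)
n,l,st,ce=cv2.connectedComponentsWithStats(t)
k=l[118,317];print(k,st[k]);m2=l==k
for mm in(m,m2):
    if mm is not None: print(fit(w,mm,WEDGE,[528,-335,-.2]))
p0=cv2.imread("pics/top0.png")
save(w,"w1full")
E
```

```text
6359
7 [ 285   49   58  141 6391]
(array([ 525.55, -328.21,   -0.29]), np.float64(0.02829878249424156))
(array([ 525.65, -328.5 ,   -0.29]), np.float64(0.01618324169953178))
```

```bash
python3 -c "
from h import *
plan([485.4,-316.4,80],-0.29)
plan([485.4,-316.4,5],-0.29,x0=[485.4,-316.4,80],yaw0=-.29)"
```

```text
from [ 439.7 -319.9  230.2] -0.1982 rows needed 3
[[[0.25,-0.07,0.83],np.float64(0.35),-1],[[0.24,-0.08,0.84],np.float64(0.35),-1],[[0.24,-0.08,0.83],np.float64(0.35),-1]] ->  [ 485.4 -316.4   80.2] -0.2899
from [ 485.4 -316.4   80. ] -0.29 rows needed 2
[[[0.0,0.0,0.62],np.float64(-0.0),-1],[[0.0,0.0,0.63],np.float64(-0.0),-1]] ->  [ 485.4 -316.4    5. ] -0.29
```

```bash
python3 -m inch '[[[0.25,-0.07,0.83],0.35,-1],[[0.24,-0.08,0.84],0.35,-1],[[0.24,-0.08,0.83],0.35,-1],[[0,0,0.5],0,-1],[[0,0,0.5],0,-1],[[0,0,0.25],0,-1],[[0,0,0],0,-1],[[0,0,0],0,1],[[0,0,0],0,1],[[0,0,0],0,1]]'
python3 - <<'E'
from h import *
s=env.state();print(s['opening']*95,s['grip_force'],s['eef_pos'],s['tcp_rot'][2])
plan([430,47,150],0,claw=1,x0=[s['eef_pos'][0],s['eef_pos'][1],125])
E
```

```text
t: 4.6
eef_pos: [485.9, -316.4, 6.0]
tcp_rot: [3.141, -0.001, -0.289]
ft_force: [0.4, 0.0, 0.2]
opening: 0.742
grip_force: 0.0
70.47883987454237 0.0 [ 485.85818501 -316.42417341    5.97544582] -0.28948461754346555
from [ 485.9 -316.4  125. ] -0.2895 rows needed 7
[[[-0.37,-0.79,-0.06],np.float64(-0.47),1],[[-0.34,-0.81,-0.06],np.float64(-0.47),1],[[-0.31,-0.82,-0.06],np.float64(-0.47),1],[[-0.28,-0.83,-0.06],np.float64(-0.47),1],[[-0.24,-0.84,-0.06],np.float64(-0.47),1],[[-0.21,-0.85,-0.06],np.float64(-0.47),1],[[-0.17,-0.86,-0.06],np.float64(-0.47),1]] ->  [429.7  47.  150.2] -0.0024
```

Still closing; 4 rows to close, then lift.

```bash
python3 -m inch '[[[0,0,0],0,1],[[0,0,0],0,1],[[0,0,0],0,1],[[0,0,0],0,1],[[0,0,0],0,1],[[0,0,0],0,1],[[0,0,-0.2],0,1],[[0,0,-0.8],0,1],[[0,0,-1],0,1],[[0,0,0],0,1]]'
python3 - <<'E'
from h import *
s=env.state();plan([430,47,140],0,claw=1)
E
```

```text
t: 5.85
eef_pos: [487.0, -317.2, 129.9]
tcp_rot: [3.139, -0.007, -0.289]
ft_force: [-0.4, -0.3, -2.4]
opening: 0.442
grip_force: 29.9
from [ 487.  -317.2  129.9] -0.2894 rows needed 7
[[[-0.38,-0.79,-0.02],np.float64(-0.47),1],[[-0.34,-0.81,-0.02],np.float64(-0.47),1],[[-0.31,-0.82,-0.03],np.float64(-0.47),1],[[-0.28,-0.83,-0.02],np.float64(-0.47),1],[[-0.24,-0.84,-0.03],np.float64(-0.47),1],[[-0.21,-0.86,-0.02],np.float64(-0.47),1],[[-0.18,-0.86,-0.03],np.float64(-0.47),1]] ->  [429.7  47.  140.1] -0.0023
```

```bash
python3 -c "
from h import *
plan([560,-100,200],0,claw=1)"
```

```text
from [ 487.  -317.2  129.9] -0.2894 rows needed 5
[[[0.03,-0.76,-0.23],np.float64(-0.66),1],[[0.07,-0.76,-0.23],np.float64(-0.66),1],[[0.11,-0.76,-0.24],np.float64(-0.66),1],[[0.16,-0.75,-0.23],np.float64(-0.66),1],[[0.2,-0.73,-0.24],np.float64(-0.66),1]] ->  [ 560.1 -100.2  200.1] -0.0014
```

```bash
python3 -m inch '[[[0.03,-0.76,-0.23],-0.66,1],[[0.07,-0.76,-0.23],-0.66,1],[[0.11,-0.76,-0.24],-0.66,1],[[0.16,-0.75,-0.23],-0.66,1],[[0.2,-0.73,-0.24],-0.66,1],[[0,0,0],0,1],[[0,0,0],0,1],[[0,0,0],0,1],[[0,0,0],0,1],[[0,0,0],0,1]]'
python3 - <<'E'
from h import *
w=shot("wrist");save(w,"w2")
for t,z in(("entry",0),("nose_line",0),("stage",0),("pointer",28),("mark",40)):
    for r in eyes.spot_point(t,w)[:2]: print(t,round(r["score"],2),np.round(r["centre"],1),np.round(at(w,r["centre"],z),1))
E
```

```text
t: 7.1
eef_pos: [558.5, -99.8, 195.2]
tcp_rot: [3.142, 0.0, -0.003]
ft_force: [0.4, -0.1, -1.7]
opening: 0.439
grip_force: 29.9
nose_line 0.87 [188.9 157.5] [584.2  51.2   0. ]
stage 0.72 [ 97.9 144.9] [662.3  53.5   0. ]
pointer 0.55 [189.4 229.2] [587.2 -20.5  28. ]
mark 0.94 [195.2 237.7] [584.  -29.9  40. ]
```

View pics/w2.png

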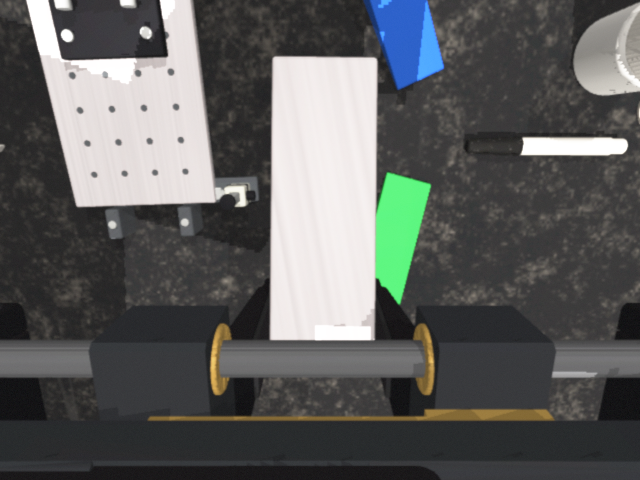

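The wrist view shows:
- the wedge held straight
- the plate's front corners at about (207,78) and (203,215)
- the cheeks' screws at about (225,113) and (221,186)
- the pointer and slide at about (190,232)

I'll enlarge the cheeks and the gauge.

```bash
python3 - <<'E'
import cv2
a=cv2.imread("pics/w2.png")
c=cv2.resize(a[165:255,65:275],(798,342),interpolation=cv2.INTER_CUBIC)
d=cv2.resize(a[170:215,200:270],(380,244),interpolation=cv2.INTER_CUBIC)
import numpy as np
o=np.zeros((600,798,3),np.uint8);o[:342]=np.clip(c.astype(float)*1.5+10,0,255);o[350:594,:380]=d;cv2.imwrite("pics/c2.png",o)
E
```

```text
(no output)
```

View pics/c2.png

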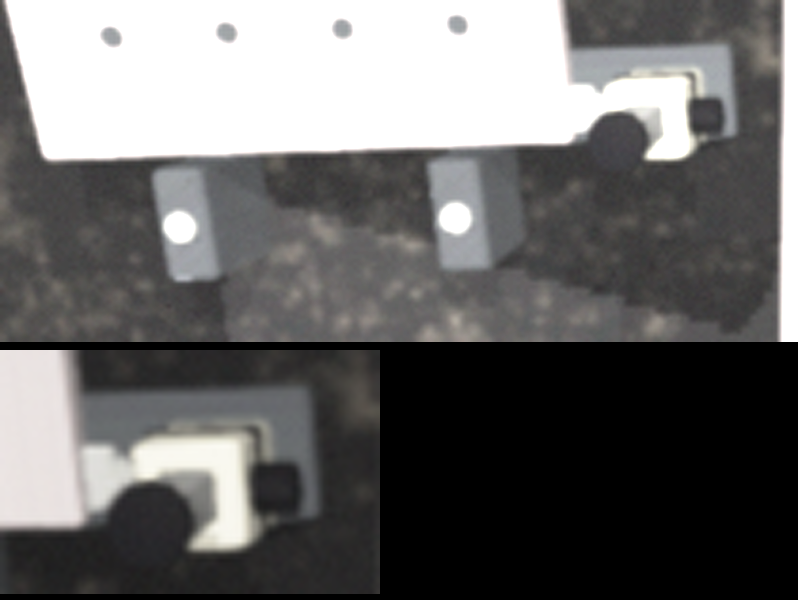

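The crop shows the cheek front corners in image pixels at about (238.9,110), (238.2,122.6), (236,181.8) and (235.5,194.5). The plate's front corners are at (207.1,76.8) and (202.9,216.3). This view is too steep to read the gauge height, so I'll fit the stage pose and then take an oblique view from the front with yaw at 90°.

```bash
python3 - <<'E'
from h import *
from scipy.optimize import least_squares
w=shot("wrist")
O=[(238.9,110),(238.2,122.6),(236,181.8),(235.5,194.5),(224.7,112.4),(222.4,185),(207.1,76.8),(202.9,216.3)]
S=[(-116,37,30),(-116,25,30),(-116,-25,30),(-116,-37,30),(-103,31,31),(-103,-31,31),(-87,59,33),(-87,-59,33)]
def W(q,s): c,n=np.cos(q[2]),np.sin(q[2]);return [q[0]+c*s[0]-n*s[1],q[1]+n*s[0]+c*s[1],s[2]]
f=lambda q:np.ravel([np.array(proj(w,W(q,s)))-o for s,o in zip(S,O)])
r=least_squares(f,[665,50,0],loss="soft_l1")
print(r.x);print(np.round(f(r.x).reshape(-1,2),1).tolist())
for n in("top","scene"):
  p=shot(n)
  for t in("entry","nose_line","pointer","mark"):
    for k in eyes.spot_point(t,p)[:1]: print(n,t,np.round(k["centre"],1),np.round(at(p,k["centre"],{"pointer":28,"mark":40}.get(t,0)),1))
print([np.round(W(r.x,s),1).tolist() for s in((-116,0,0),(-80,0,0),(-80,-80,0))], env.state()["joints"])
plan([434,-100,90],1.5708,claw=1)
E
```

```text
[6.62135667e+02 5.22796275e+01 3.12156322e-02]
[[-0.0, -0.5], [0.2, 0.7], [0.6, -0.8], [0.7, 0.4], [-0.5, 0.9], [-0.5, 0.7], [-0.0, -1.2], [-0.3, -0.3]]
top entry [256.4 289.2] [547.3  46.9   0. ]
top nose_line [244.7 289.6] [581.9  46.6   0. ]
top pointer [244.7 313.4] [577.7 -23.3  28. ]
scene entry [209.7 352.2] [ 703.5 -363.     0. ]
scene nose_line [274.3 300.8] [590.8  34.4   0. ]
scene pointer [255.2 308.7] [611.2 -25.   28. ]
scene mark [254.5 317.9] [580.6 -33.4  40. ]
[[546.2, 48.7, 0.0], [582.2, 49.8, 0.0], [584.7, -30.2, 0.0]] [-2.92202747e-01  4.30028249e-01  1.72550546e+00 -1.30827055e-04
  9.86061952e-01  1.28020092e+00]
from [558.6 -99.3 195.4] -0.0015 rows needed 19
[[[-0.11,0.0,0.09],np.float64(-0.95),1],[[-0.11,-0.01,0.09],np.float64(-0.95),1],[[-0.11,-0.02,0.09],np.float64(-0.95),1],[[-0.11,-0.03,0.09],np.float64(-0.95),1],[[-0.1,-0.03,0.09],np.float64(-0.95),1],[[-0.1,-0.04,0.09],np.float64(-0.95),1],[[-0.1,-0.05,0.09],np.float64(-0.95),1],[[-0.09,-0.06,0.09],np.float64(-0.95),1],[[-0.09,-0.07,0.09],np.float64(-0.95),1],[[-0.08,-0.07,0.09],np.float64(-0.95),1],[[-0.07,-0.08,0.1],np.float64(-0.95),1],[[-0.07,-0.09,0.09],np.float64(-0.95),1],[[-0.06,-0.09,0.1],np.float64(-0.95),1],[[-0.05,-0.09,0.09],np.float64(-0.95),1],[[-0.04,-0.1,0.1],np.float64(-0.95),1],[[-0.04,-0.1,0.09],np.float64(-0.95),1],[[-0.03,-0.11,0.1],np.float64(-0.95),1],[[-0.02,-0.11,0.09],np.float64(-0.95),1],[[-0.01,-0.11,0.1],np.float64(-0.95),1]] ->  [ 433.8 -100.2   89.8] 1.5736
```

```bash
python3 -m inch '[[[-0.11,0,0.09],-1,1],[[-0.11,-0.01,0.09],-1,1],[[-0.11,-0.02,0.09],-1,1],[[-0.11,-0.03,0.09],-1,1],[[-0.1,-0.03,0.09],-1,1],[[-0.1,-0.04,0.09],-1,1],[[-0.1,-0.05,0.09],-1,1],[[-0.09,-0.06,0.09],-1,1],[[-0.09,-0.07,0.09],-1,1],[[-0.08,-0.07,0.09],-1,1]]' && python3 -m inch '[[[-0.07,-0.08,0.1],-1,1],[[-0.07,-0.09,0.09],-1,1],[[-0.06,-0.09,0.1],-1,1],[[-0.05,-0.09,0.09],-1,1],[[-0.04,-0.1,0.1],-1,1],[[-0.04,-0.1,0.09],-1,1],[[-0.03,-0.11,0.1],-1,1],[[-0.02,-0.11,0.09],-1,1],[[0,-0.11,0.1],0,1],[[0,0,0],0,1]]'
python3 - <<'E'
from h import *
w=shot("wrist");save(w,"w3");np.savez("w3.npz",**{k:np.array(w[k]) for k in("extrinsics","fx","fy","cx","cy")})
for X in([584.7,-30.2,40],[582,49.8,0]):print(proj(w,X))
for t in("pointer","mark"):
    for r in eyes.spot_point(t,w)[:2]: print(t,round(r["score"],2),np.round(r["centre"],1))
r,c=map(int,proj(w,[584.7,-30.2,40]))
a=w["pixels"][:,:,::-1];r0=min(max(r-50,0),380);c0=min(max(c-70,0),500)
print(r0,c0);cv2.imwrite("pics/c3.png",cv2.resize(a[r0:r0+100,c0:c0+140],(798,570),interpolation=cv2.INTER_CUBIC))
E
```

```text
t: 9.2
eef_pos: [492.7, -101.0, 141.3]
tcp_rot: [3.141, -0.0, 0.874]
ft_force: [-0.6, 0.3, -1.2]
opening: 0.439
grip_force: 29.9
t: 10.45
eef_pos: [433.6, -104.4, 89.6]
tcp_rot: [-3.141, -0.0, 1.567]
ft_force: [0.1, -0.3, -1.3]
opening: 0.436
grip_force: 29.9
[np.float64(136.05773823729135), np.float64(610.084581782291)]
[np.float64(-8.645932337738628), np.float64(582.6188783407946)]
pointer 0.75 [110.6 601.1]
mark 0.96 [135.2 605.6]
mark 0.66 [208.2 325.3]
86 500
```

View pics/c3.png

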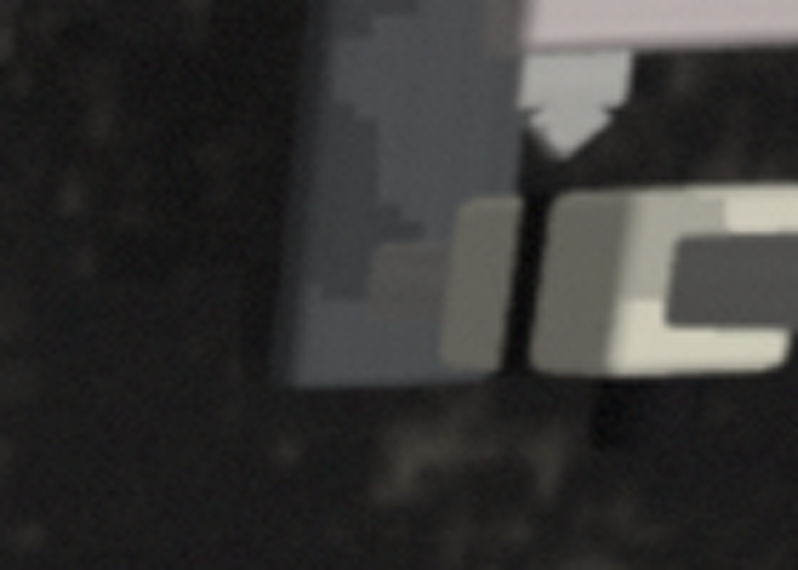

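The oblique view is clear. The front face of the slide has its bottom edge at crop column 448, the dark band at 508–541 and its top edge at 620. The pointer tip is at crop (160,563). I'll turn those into heights.

```bash
cat >> h.py <<'E'
ST=np.array([662.1,52.3,.0312])
def S2W(s): c,n=np.cos(ST[2]),np.sin(ST[2]);return np.array([ST[0]+c*s[0]-n*s[1],ST[1]+n*s[0]+c*s[1],s[2]])
def W2S(x): c,n=np.cos(ST[2]),np.sin(ST[2]);d=np.array(x)-[ST[0],ST[1],0];return np.array([c*d[0]+n*d[1],-n*d[0]+c*d[1],d[2]])
def onplane(p,rc,xs):
    c,d=ray(p,rc);a=W2S(c);b=W2S(c+d)-a;return a+b*(xs-a[0])/b[0]
E
python3 - <<'E'
from h import *
w={k:v for k,v in np.load("w3.npz").items()}
g=lambda r,c:((r+.5)/5.7-.5+86,(c+.5)/5.7-.5+500)
for n,r,c,x in(("bot",285,448,-88),("b0",285,508,-88),("b1",285,541,-88),("top",285,620,-88),("tip",160,563,-80),("tip",160,563,-82),("left edge",200,545,-88),("right",375,540,-88),("ptr root L",50,527,-80),("root R",50,632,-80)):
    print(n,np.round(onplane(w,g(r,c),x),1))
print(W2S(env.state()["eef_pos"]))
E
```

```text
bot [-88.  -79.5  25.7]
b0 [-88.  -79.5  34.9]
b1 [-88.  -79.5  39.7]
top [-88.  -79.5  50.3]
tip [-80.  -68.2  28.2]
tip [-82.  -68.3  31.2]
left edge [-88.  -71.9  38.6]
right [-88.  -87.6  41.3]
ptr root L [-80.  -57.5  20.6]
root R [-80.  -58.9  35.7]
[-232.50121277 -149.71055832   90.01884794]
```

The pointer rest reads 28.2 (true value 28), and the band middle is at about 37.5, so the needed rise is about 9.4 mm. That means the toe goes about 80 mm past the nose line, with the butt at stage x of about -120. Next I'll turn back and line up with the channel.

```bash
python3 -c "
from h import *
print(S2W([-240,0,60]));s=env.state()
t=S2W([-240,0,60]);x0=np.array(s['eef_pos'])
plan(t,.0312,claw=1)"
```

```text
[422.21680332  44.81321479  60.        ]
from [ 434.4 -104.6   90. ] 1.5683 rows needed 18
[[[0.14,-0.01,0.03],np.float64(0.98),1],[[0.14,-0.02,0.03],np.float64(0.98),1],[[0.13,-0.04,0.03],np.float64(0.98),1],[[0.13,-0.05,0.03],np.float64(0.98),1],[[0.13,-0.06,0.03],np.float64(0.98),1],[[0.12,-0.07,0.03],np.float64(0.98),1],[[0.11,-0.08,0.03],np.float64(0.98),1],[[0.11,-0.09,0.03],np.float64(0.98),1],[[0.1,-0.1,0.03],np.float64(0.98),1],[[0.09,-0.1,0.03],np.float64(0.98),1],[[0.08,-0.11,0.03],np.float64(0.98),1],[[0.07,-0.12,0.02],np.float64(0.98),1],[[0.06,-0.12,0.03],np.float64(0.98),1],[[0.05,-0.13,0.02],np.float64(0.98),1],[[0.04,-0.13,0.03],np.float64(0.98),1],[[0.03,-0.14,0.02],np.float64(0.98),1],[[0.02,-0.14,0.03],np.float64(0.98),1],[[0.02,-0.14,0.02],np.float64(0.98),1]] ->  [422.5  45.1  60. ] 0.0289
```

```bash
python3 -m inch '[[[0.14,-0.01,0.03],0.98,1],[[0.14,-0.02,0.03],0.98,1],[[0.13,-0.04,0.03],0.98,1],[[0.13,-0.05,0.03],0.98,1],[[0.13,-0.06,0.03],0.98,1],[[0.12,-0.07,0.03],0.98,1],[[0.11,-0.08,0.03],0.98,1],[[0.11,-0.09,0.03],0.98,1],[[0.1,-0.1,0.03],0.98,1],[[0.09,-0.1,0.03],0.98,1]]' && python3 -m inch '[[[0.08,-0.11,0.03],0.98,1],[[0.07,-0.12,0.02],0.98,1],[[0.06,-0.12,0.03],0.98,1],[[0.05,-0.13,0.02],0.98,1],[[0.04,-0.13,0.03],0.98,1],[[0.03,-0.14,0.02],0.98,1],[[0.02,-0.14,0.03],0.98,1],[[0.02,-0.14,0.02],0.97,1],[[0,0,0],0,1],[[0,0,0],0,1]]'
python3 - <<'E'
from h import *
w=shot("wrist");save(w,"w4");s=env.state();print(np.round(W2S(s['eef_pos']),1),s['tcp_rot'])
g=cv2.cvtColor(w["pixels"],cv2.COLOR_RGB2HSV)
# cheek/wedge view; wedge toe expected pixels for toe at TCP+102, bottom z=TCP-6
x=W2S(s['eef_pos'])
for dx in(98,102,106): print(dx,[np.round(proj(w,S2W(x+[dx,y,-2])),1).tolist() for y in(21,-21)])
cv2.imwrite("pics/c4.png",w["pixels"][0:300,:,::-1])
E
```

```text
t: 11.85
eef_pos: [426.7, -20.9, 72.0]
tcp_rot: [3.141, -0.0, 0.711]
ft_force: [-0.0, -1.1, -1.4]
opening: 0.437
grip_force: 29.9
t: 13.1
eef_pos: [422.1, 45.1, 59.9]
tcp_rot: [3.141, -0.0, 0.032]
ft_force: [-0.0, -0.0, -1.6]
opening: 0.443
grip_force: 29.9
[-2.401e+02  2.000e-01  5.990e+01] [ 3.14146153e+00 -2.89710587e-04  3.19165000e-02]
98 [[68.2, 273.1], [68.4, 378.9]]
102 [[57.2, 272.8], [57.4, 379.3]]
106 [[46.1, 272.5], [46.3, 379.7]]
```

View pics/c4.png

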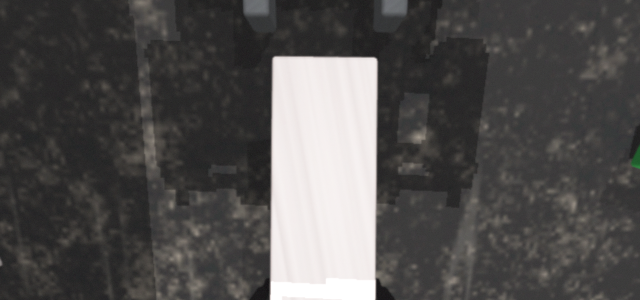

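The wedge toe is at row 57, so the 102 mm offset is confirmed. It lies centred between cheeks that show at columns 250–274 and 379–405. I'll check the cheek projection and plan the descent.

```bash
python3 - <<'E'
from h import *
w=shot("wrist")
for z in(0,30): print(z,[np.round(proj(w,S2W([-116,y,z])),1).tolist() for y in(37,25,-25,-37)])
g=cv2.cvtColor(w["pixels"],cv2.COLOR_RGB2GRAY)
for r in(4,10,20): print(r,g[r,236:284:2].tolist(),g[r,366:416:2].tolist())
plan(S2W([-240,0,7]),.0312,claw=1)
E
```

```text
0 [[32.0, 254.0], [32.0, 277.1], [32.1, 373.4], [32.1, 396.5]]
30 [[15.2, 243.0], [15.2, 269.8], [15.3, 381.7], [15.4, 408.5]]
4 [36, 37, 36, 50, 92, 104, 109, 109, 110, 111, 110, 109, 110, 111, 110, 101, 80, 61, 61, 61, 37, 36, 35, 32] [33, 35, 37, 40, 51, 53, 56, 58, 83, 102, 112, 110, 113, 112, 113, 108, 108, 108, 110, 105, 83, 37, 34, 36, 37]
10 [33, 35, 37, 45, 92, 106, 107, 107, 107, 110, 110, 111, 111, 110, 108, 102, 82, 61, 60, 60, 42, 41, 41, 36] [35, 35, 36, 35, 53, 55, 54, 62, 88, 105, 112, 110, 110, 109, 110, 111, 110, 107, 106, 102, 77, 44, 50, 53, 51]
20 [48, 52, 46, 38, 36, 41, 53, 55, 53, 57, 55, 54, 52, 57, 56, 55, 54, 55, 60, 60, 46, 40, 40, 42] [41, 42, 36, 35, 56, 56, 54, 55, 54, 55, 55, 55, 52, 52, 54, 55, 56, 55, 50, 46, 41, 41, 40, 43, 41]
from [422.1  45.   59.9] 0.0315 rows needed 1
[[[0.0,0.0,0.88],np.float64(0.0),1]] ->  [422.1  45.    7.1] 0.0315
```

```bash
python3 -m inch '[[[0,0,0.4],0,1],[[0,0,0.4],0,1],[[0,0,0.08],0,1],[[0,0,0],0,1],[[0.2,0,0],0,1],[[0.2,0,0],0,1],[[0.2,0,0],0,1],[[0.2,0,0],0,1],[[0.2,0,0],0,1],[[0,0,0],0,1]]'
python3 -c "
from h import *
s=env.state();print(np.round(W2S(s['eef_pos']),1),s['tcp_rot'][2],s['ft_force'])"
```

```text
t: 14.45
eef_pos: [482.7, 47.0, 6.9]
tcp_rot: [3.141, -0.001, 0.031]
ft_force: [0.0, 0.8, -1.3]
opening: 0.441
grip_force: 29.9
[-179.5    0.3    6.9] 0.030766535577313903 [ 0.01665028  0.8373073  -1.27570522]
```

```bash
python3 -m inch '[[[0.2,0,0],0,1],[[0.2,0,0],0,1],[[0.2,0,0],0,1],[[0,0,0.01],0,1],[[0,0,0],0,1],[[0,0,0],0,-0.2],[[0,0,0],0,-0.2],[[0,0,0],0,-0.2],[[0,0,0],0,-0.2],[[0,0,0],0,-0.2]]'
python3 -c "
from h import *
s=env.state();print(np.round(W2S(s['eef_pos']),1),s['tcp_rot'][2],s['ft_force'],s['opening']*95)"
```

```text
t: 15.7
eef_pos: [517.9, 48.1, 6.4]
tcp_rot: [3.142, -0.0, 0.031]
ft_force: [-0.5, -0.7, -0.2]
opening: 0.599
grip_force: 0.0
[-144.3    0.3    6.4] 0.030675693747338695 [-0.501235   -0.72038895 -0.16903502] 56.89388041001177
```

```bash
python3 -m inch '[[[0,0,-0.5],0,-0.2],[[0,0,-0.4],0,-0.2],[[-0.4,0,0],0,-0.2],[[-0.35,0,0],0,1],[[0,0,0],0,1],[[0,0,0.4],0,1],[[0,0,0.35],0,1],[[0,0,0],0,1],[[0,0,0],0,1],[[0,0,0],0,1]]'
python3 - <<'E'
from h import *
s=env.state();x=W2S(s['eef_pos']);print(np.round(x,1),s['tcp_rot'][2],s['ft_force'],s['opening']*95)
w=shot("wrist");save(w,"w5")
for b in(-166,-162,-158): print(b,[np.round(proj(w,S2W([b,y,36])),1).tolist() for y in(21,-21)])
g=cv2.cvtColor(w["pixels"],cv2.COLOR_RGB2GRAY);print(g[200:330:3,325].tolist())
a=w["pixels"][:340,:,::-1];cv2.imwrite("pics/c5.png",a)
E
```

```text
t: 16.95
eef_pos: [473.4, 46.8, 16.1]
tcp_rot: [3.141, -0.001, 0.031]
ft_force: [0.2, -0.7, 0.3]
opening: 0.008
grip_force: 0.0
[-188.7    0.3   16.1] 0.03081248510856116 [ 0.18069163 -0.68973454  0.30655067] 0.7327653791907885
-166 [[265.8, 272.9], [265.8, 379.8]]
-162 [[256.1, 272.6], [256.1, 380.1]]
-158 [[246.2, 272.3], [246.2, 380.5]]
[240, 241, 241, 241, 241, 242, 242, 242, 241, 241, 241, 240, 240, 240, 240, 240, 240, 240, 180, 36, 39, 45, 41, 37, 40, 56, 65, 49, 37, 35, 35, 36, 37, 35, 35, 38, 38, 37, 38, 36, 37, 32, 40, 49]
```

View pics/c5.png

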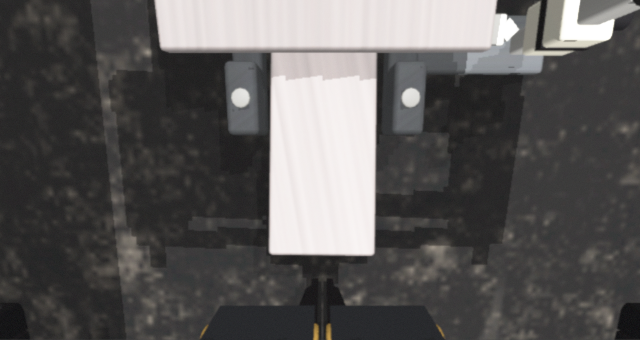

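The wedge is straight in the channel with its butt edge at row 255, which is stage x of about -162. I'll push with the closed fingers now, stopping short first.

```bash
python3 -m inch '[[[0.15,0,0],0,1],[[0.15,0,0],0,1],[[0.1,0,0],0,1],[[0.1,0,0],0,1],[[0.1,0,0],0,1],[[0.1,0,0],0,1],[[0.1,0,0],0,1],[[0,0,0],0,1],[[0,0,0],0,1],[[0,0,0],0,1]]'
python3 - <<'E'
from h import *
s=env.state();x=W2S(s['eef_pos']);print(np.round(x,1),s['tcp_rot'][2],s['ft_force'],s['moment'])
w=shot("wrist");save(w,"w6")
g=cv2.cvtColor(w["pixels"],cv2.COLOR_RGB2GRAY)
print(g[240:275,340].tolist())
for b in(-136,-132,-128): print(b,np.round(proj(w,S2W([b,-6,36])),1))
E
```

```text
t: 18.25
eef_pos: [518.5, 48.4, 15.2]
tcp_rot: [-3.141, 0.006, 0.031]
ft_force: [-12.0, -0.3, 8.9]
opening: 0.005
grip_force: 5.9
[-143.7    0.6   15.2] 0.030959742317815397 [-12.03231602  -0.31963225   8.87105995] [0.00493474 1.98474276 0.02193491]
[246, 246, 246, 246, 246, 246, 246, 246, 246, 245, 246, 246, 246, 246, 247, 246, 246, 247, 246, 247, 247, 247, 247, 247, 247, 247, 247, 247, 247, 246, 246, 247, 246, 246, 246]
-136 [302.6 341.8]
-132 [293.3 341.9]
-128 [283.9 342.1]
```

```bash
python3 - <<'E'
from h import *
w=shot("wrist");s=env.state();x=W2S(s['eef_pos']);print(np.round(x,2),s['ft_force'])
g=cv2.cvtColor(w["pixels"],cv2.COLOR_RGB2GRAY)
for c in(290,340,360): print(c,g[276:320:2,c].tolist())
print([(b,round(proj(w,S2W([b,-6,36]))[0],1)) for b in range(-140,-124,2)])
for t in("pointer","mark"):
    for r in eyes.spot_point(t,w)[:1]: print(t,np.round(r["centre"],1))
a=w["pixels"][:320,:,::-1];b=cv2.resize(a[20:80,470:610],(640,274),interpolation=cv2.INTER_CUBIC)
cv2.imwrite("pics/c6.png",np.vstack([a,b]))
E
```

```text
[-143.73    0.6    15.2 ] [-11.66364558  -0.23655697   9.30536718]
290 [246, 246, 246, 246, 246, 246, 246, 246, 242, 170, 55, 55, 55, 57, 58, 47, 44, 46, 47, 46, 46, 47]
340 [247, 246, 246, 247, 246, 246, 245, 246, 242, 171, 26, 28, 28, 26, 31, 45, 46, 46, 46, 43, 45, 46]
360 [248, 248, 248, 248, 248, 247, 247, 248, 244, 177, 74, 75, 68, 63, 59, 46, 45, 47, 44, 46, 47, 46]
[(-140, np.float64(311.8)), (-138, np.float64(307.2)), (-136, np.float64(302.6)), (-134, np.float64(297.9)), (-132, np.float64(293.3)), (-130, np.float64(288.6)), (-128, np.float64(283.9)), (-126, np.float64(279.1))]
pointer [158.1 517.4]
mark [160.1 547.9]
```

View pics/c6.png

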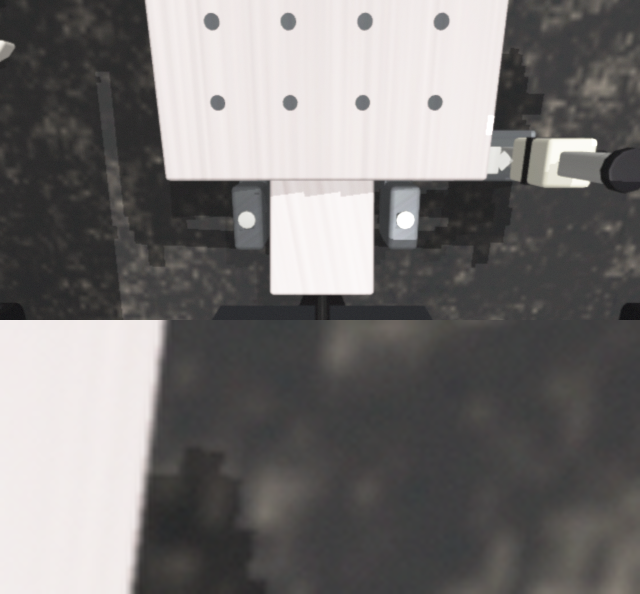

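The butt is at row 294.5, which is stage x of about -132.5, and the plate is up about 6 mm. The pointer tip shows at about (160,511) and the slide's left face with its dark band at about column 528. My picture views are used up, so I'll read the gauge numerically from pixel profiles.

```bash
cat >> h.py <<'E'
def onY(p,rc,ys):
    c,d=ray(p,rc);a=W2S(c);b=W2S(c+d)-a;return a+b*(ys-a[1])/b[1]
def gauge(w,yt=-68.8,yf=-72.0,c0=480,c1=612):
    # prints expected pixels of gauge parts, then the profile around them
    print("tip exp",[(z,np.round(proj(w,S2W([-80,yt,z])),1).tolist()) for z in(28,34,38)])
    print("face exp",[(z,np.round(proj(w,S2W([-80,yf,z])),1).tolist()) for z in(24.5,35.5,37.5,39.5,50.5)])
E
python3 - <<'E'
from h import *
w=shot("wrist");gauge(w)
g=cv2.cvtColor(w["pixels"],cv2.COLOR_RGB2GRAY)
print("cols 486..",)
for r in range(140,190,3): print(r,g[r,486:560:2].tolist())
E
```

```text
tip exp [(28, [158.7, 507.0]), (34, [159.7, 514.2]), (38, [160.4, 519.4])]
face exp [(24.5, [158.1, 511.2]), (35.5, [159.9, 524.9]), (37.5, [160.3, 527.6]), (39.5, [160.6, 530.4]), (50.5, [162.8, 547.2])]
cols 486..
140 [239, 239, 213, 119, 115, 114, 114, 113, 113, 114, 114, 113, 112, 114, 132, 154, 157, 158, 157, 156, 82, 24, 30, 71, 155, 162, 162, 164, 163, 165, 165, 184, 228, 243, 247, 247, 247]
143 [239, 238, 185, 116, 115, 114, 115, 115, 113, 114, 115, 113, 114, 115, 137, 144, 144, 144, 145, 140, 45, 27, 33, 121, 145, 146, 147, 145, 145, 146, 150, 196, 233, 246, 251, 251, 251]
146 [240, 236, 196, 167, 166, 164, 162, 145, 119, 122, 124, 125, 127, 126, 139, 144, 143, 145, 145, 127, 33, 25, 44, 134, 144, 145, 146, 146, 146, 144, 157, 206, 236, 247, 251, 251, 251]
149 [240, 233, 228, 233, 233, 231, 229, 209, 126, 121, 118, 120, 120, 125, 143, 146, 142, 143, 145, 111, 28, 26, 56, 143, 145, 145, 145, 146, 146, 146, 164, 218, 239, 249, 251, 251, 251]
152 [240, 230, 230, 234, 233, 230, 227, 196, 189, 222, 164, 117, 114, 127, 143, 143, 144, 144, 143, 98, 23, 25, 83, 144, 145, 146, 145, 1
[... 1485 characters left out ...]
96, 218, 226, 229, 229, 230, 229, 225]
179 [95, 82, 84, 81, 84, 83, 83, 84, 83, 83, 95, 94, 103, 126, 133, 143, 143, 111, 29, 26, 61, 143, 145, 144, 144, 145, 143, 144, 163, 204, 219, 228, 229, 229, 229, 229, 228]
182 [40, 40, 41, 39, 35, 36, 39, 36, 34, 37, 38, 36, 34, 50, 55, 60, 65, 49, 26, 26, 44, 121, 142, 144, 144, 145, 145, 145, 174, 208, 222, 228, 229, 228, 228, 227, 227]
185 [39, 36, 38, 37, 36, 39, 39, 38, 39, 37, 38, 38, 38, 53, 61, 66, 74, 72, 68, 63, 64, 67, 70, 72, 93, 119, 131, 139, 159, 191, 202, 203, 205, 206, 208, 208, 208]
188 [37, 37, 39, 37, 39, 39, 42, 45, 44, 43, 42, 46, 45, 63, 65, 70, 74, 71, 67, 68, 72, 73, 72, 69, 68, 64, 64, 66, 67, 75, 79, 80, 79, 78, 81, 80, 82]
```

```bash
python3 - <<'E'
from h import *
w=shot("wrist");s=env.state()
E=np.array(w["extrinsics"]);R=E[:3,:3];c=-R.T@E[:3,3]+np.array([473.4,46.8,16.1])-s["eef_pos"]
# undo pitch difference
from scipy.spatial.transform import Rotation as Q
d=Q.from_euler("xyz",[3.141,-0.001,.0308])*Q.from_euler("xyz",s["tcp_rot"]).inv()
R5=R@d.as_matrix().T
E5=np.eye(4);E5[:3,:3]=R5;E5[:3,3]=-R5@c;p=dict(w);p["extrinsics"]=E5;gauge(p)
g=cv2.cvtColor(cv2.imread("pics/w5.png"),cv2.COLOR_BGR2GRAY)
for r in range(8,52,3): print(r,g[r,490:564:2].tolist())
E
```

```text
tip exp [(28, [32.3, 519.8]), (34, [27.9, 528.2]), (38, [24.8, 534.2])]
face exp [(24.5, [34.7, 524.0]), (35.5, [26.8, 539.8]), (37.5, [25.2, 543.0]), (39.5, [23.5, 546.3]), (50.5, [13.6, 566.0])]
8 [230, 233, 221, 113, 40, 41, 44, 40, 39, 38, 39, 40, 38, 42, 41, 46, 50, 53, 54, 99, 140, 136, 133, 135, 133, 69, 25, 22, 79, 134, 136, 136, 135, 135, 136, 134, 153]
11 [232, 234, 216, 75, 42, 42, 43, 40, 40, 38, 38, 39, 39, 42, 44, 48, 59, 62, 65, 126, 132, 134, 134, 135, 131, 45, 22, 25, 98, 135, 136, 135, 135, 135, 136, 136, 171]
14 [233, 232, 216, 187, 187, 193, 236, 236, 165, 50, 43, 47, 47, 46, 48, 52, 57, 59, 89, 131, 135, 133, 133, 134, 117, 30, 23, 31, 112, 135, 135, 135, 136, 135, 135, 136, 191]
17 [234, 230, 217, 224, 227, 233, 255, 255, 237, 117, 135, 105, 105, 103, 105, 103, 105, 105, 121, 133, 135, 134, 134, 133, 104, 29, 19, 43, 123, 134, 135, 135, 137, 136, 135, 138, 213]
20 [234, 228, 219, 224, 225, 254, 255, 255, 241, 254, 255, 221, 112, 108, 107, 109, 106, 105, 125, 135, 134, 134, 135, 134, 93, 26, 22, 51, 131, 135, 134, 136, 136, 136, 134, 142, 231]
23 [234, 226, 220, 
[... 1136 characters left out ...]
 187, 168, 131, 107, 106, 106, 108, 108, 111, 132, 133, 135, 134, 135, 131, 55, 21, 26, 100, 137, 144, 155, 167, 177, 186, 196, 200, 209, 214]
44 [216, 169, 168, 233, 250, 249, 224, 169, 150, 149, 123, 107, 109, 108, 108, 109, 112, 133, 134, 134, 134, 135, 130, 36, 21, 28, 97, 170, 181, 192, 200, 209, 212, 213, 214, 214, 215]
47 [181, 167, 166, 166, 168, 166, 163, 152, 148, 147, 117, 109, 108, 109, 110, 117, 131, 134, 133, 133, 135, 142, 127, 36, 24, 34, 53, 90, 164, 152, 151, 151, 151, 152, 150, 150, 151]
50 [168, 167, 167, 167, 166, 148, 147, 148, 147, 144, 114, 113, 123, 138, 153, 164, 154, 139, 150, 161, 174, 184, 152, 106, 108, 108, 108, 108, 108, 107, 107, 108, 106, 107, 106, 108, 106]
```

Apex fits put the tip at z of about 33.3 now, against 27.7 at rest, so the rise is about 5.6. That matches the wedge geometry. The remaining deficit is about 3 mm, or roughly 12 mm of push. I'll creep 8 mm and measure again.

```bash
python3 -m inch '[[[0.03,0,0],0,1],[[0.03,0,0],0,1],[[0.03,0,0],0,1],[[0.03,0,0],0,1],[[0.02,0,0],0,1],[[0,0,0],0,1],[[0,0,0],0,1],[[0,0,0],0,1],[[0,0,0],0,1],[[0,0,0],0,1]]'
cat >> h.py <<'E'
def edge(v,x,lev):
    i=[k for k in range(len(v)-1) if (v[k]-lev)*(v[k+1]-lev)<=0 and v[k]!=v[k+1]]
    return [round(x+k+(lev-v[k])/(v[k+1]-v[k]),1) for k in i]
E
python3 - <<'E'
from h import *
s=env.state();x=W2S(s['eef_pos']);print(np.round(x,2),s['ft_force'])
w=shot("wrist");save(w,"w7");gauge(w)
g=cv2.cvtColor(w["pixels"],cv2.COLOR_RGB2GRAY).astype(float)
r0=int(proj(w,S2W([-80,-69,36]))[0])
for r in range(r0-12,r0+14,2): print(r,"bright",edge(g[r,480:520],480,188),"band",edge(g[r,505:545],505,85))
print([(round(edge(g[270:330,c],270,150)[0],1)) for c in(290,350)],[(b,round(proj(w,S2W([b,-6,36]))[0],1)) for b in range(-132,-114,2)])
E
```

```text
t: 19.8
eef_pos: [526.0, 48.7, 15.2]
tcp_rot: [-3.141, 0.007, 0.031]
ft_force: [-15.4, -0.4, 11.1]
opening: 0.007
grip_force: 7.6
[-136.1     0.6    15.19] [-15.4465866   -0.43175686  11.10305482]
tip exp [(28, [178.9, 504.7]), (34, [180.7, 511.8]), (38, [181.9, 516.8])]
face exp [(24.5, [177.9, 508.9]), (35.5, [181.1, 522.3]), (37.5, [181.8, 525.0]), (39.5, [182.4, 527.7]), (50.5, [186.4, 544.0])]
169 bright [np.float64(500.3)] band [np.float64(522.2), np.float64(528.0)]
171 bright [np.float64(500.6)] band [np.float64(521.9), np.float64(527.7)]
173 bright [np.float64(500.5), np.float64(503.1), np.float64(504.8)] band [np.float64(521.6), np.float64(527.5)]
175 bright [np.float64(506.5)] band [np.float64(521.4), np.float64(527.3)]
177 bright [np.float64(508.6)] band [np.float64(521.2), np.float64(526.8)]
179 bright [np.float64(510.5)] band [np.float64(520.9), np.float64(526.6)]
181 bright [np.float64(511.9)] band [np.float64(520.5), np.float64(526.4)]
183 bright [np.float64(511.8)] band [np.float64(520.3), np.float64(526.0)]
185 bright [np.float64(509.4)] band [np.float64(520.1), np.float64(525.8)]
187 bright [np.float64(506.8)] band [np.float64(519.9), np.float64(525.5)]
189 bright [np.float64(504.6)] band [np.float64(519.5), np.float64(525.4)]
191 bright [np.float64(497.7)] band [np.float64(519.3), np.float64(525.0), np.float64(525.0)]
193 bright [np.float64(497.5)] band [np.float64(519.2), np.float64(524.7)]
[np.float64(294.3), np.float64(294.4)] [(-132, np.float64(311.0)), (-130, np.float64(306.4)), (-128, np.float64(301.8)), (-126, np.float64(297.2)), (-124, np.float64(292.5)), (-122, np.float64(287.8)), (-120, np.float64(283.1)), (-118, np.float64(278.3)), (-116, np.float64(273.5))]
```

```bash
python3 -m inch '[[[0.02,0,0],0,1],[[0.02,0,0],0,1],[[0.01,0,0],0,1],[[0,0,0],0,1],[[0,0,0],0,1],[[0,0,0],0,1],[[-0.3,0,0],0,1],[[-0.5,0,-0.3],0,1],[[-0.5,0,-0.8],0,1],[[0,0,0],0,1]]'
python3 - <<'E'
from h import *
s=env.state();x=W2S(s['eef_pos']);print(np.round(x,2),s['ft_force'])
w=shot("wrist");save(w,"w8")
plan([434,-100,90],1.5708,claw=1)
E
```

```text
t: 21.1
eef_pos: [454.3, 46.3, 83.8]
tcp_rot: [3.141, -0.004, 0.031]
ft_force: [0.4, -0.0, -0.0]
opening: 0.003
grip_force: 0.0
[-207.84    0.44   83.79] [ 0.44487101 -0.0341218  -0.04828456]
from [455.1  46.2  82.6] 0.0308 rows needed 18
[[[-0.02,0.13,-0.01],np.float64(-0.98),1],[[-0.04,0.13,-0.01],np.float64(-0.98),1],[[-0.05,0.13,-0.01],np.float64(-0.98),1],[[-0.06,0.12,-0.01],np.float64(-0.98),1],[[-0.07,0.12,-0.01],np.float64(-0.98),1],[[-0.08,0.11,-0.01],np.float64(-0.98),1],[[-0.09,0.11,-0.01],np.float64(-0.98),1],[[-0.09,0.1,-0.0],np.float64(-0.98),1],[[-0.1,0.09,-0.01],np.float64(-0.98),1],[[-0.11,0.08,-0.0],np.float64(-0.98),1],[[-0.12,0.07,-0.01],np.float64(-0.98),1],[[-0.12,0.06,-0.0],np.float64(-0.98),1],[[-0.13,0.05,-0.01],np.float64(-0.98),1],[[-0.13,0.04,-0.0],np.float64(-0.98),1],[[-0.13,0.03,-0.01],np.float64(-0.98),1],[[-0.14,0.02,-0.0],np.float64(-0.98),1],[[-0.14,0.0,-0.01],np.float64(-0.98),1],[[-0.14,-0.01,-0.0],np.float64(-0.98),1]] ->  [ 433.7 -100.2   89.8] 1.5701
```

```bash
python3 -m inch '[[[0,0.14,0],-1,1],[[-0.01,0.14,0.04],-1,1],[[-0.03,0.14,0.04],-1,1],[[-0.04,0.13,0.04],-1,1],[[-0.05,0.13,0.04],-1,1],[[-0.06,0.12,0.04],-1,1],[[-0.07,0.12,0.04],-1,1],[[-0.08,0.11,0.04],-1,1],[[-0.09,0.11,0.04],-1,1],[[-0.1,0.1,0.04],-1,1]]' && python3 -m inch '[[[-0.1,0.09,0.04],-1,1],[[-0.11,0.08,0.04],-1,1],[[-0.12,0.07,0.04],-1,1],[[-0.12,0.06,0.04],-1,1],[[-0.13,0.05,0.04],-1,1],[[-0.13,0.04,0.04],-1,1],[[-0.14,0.03,0],-1,1],[[-0.14,0.02,0],-0.6,1],[[0,0,0],0,1],[[0,0,0],0,1]]'
python3 - <<'E'
from h import *
s=env.state();print(s['eef_pos'],s['joints'])
w=shot("wrist");save(w,"w9")
print("tip exp",[(z,np.round(proj(w,S2W([-80,-69,z])),1).tolist()) for z in(28,34,36,38)])
print("face exp",[(z,np.round(proj(w,S2W([-88,-80,z])),1).tolist()) for z in(24.5,35.5,37.5,39.5,50.5)],proj(w,S2W([-88,-72,37]))[0],proj(w,S2W([-88,-88,37]))[0])
E
```

```text
t: 22.4
eef_pos: [456.7, -37.7, 58.5]
tcp_rot: [-3.141, 0.0, 0.906]
ft_force: [0.2, 0.3, -0.1]
opening: 0.003
grip_force: 0.0
t: 23.65
eef_pos: [460.0, -103.2, 44.8]
tcp_rot: [-3.141, -0.0, 1.565]
ft_force: [1.3, 0.2, -0.3]
opening: 0.003
grip_force: 0.0
[ 460.04206705 -103.24435083   44.78659644] [-3.60971749e-01  5.48882034e-01  2.08834802e+00 -8.66176859e-05
  5.05014456e-01 -3.55465707e-01]
tip exp [(28, [112.7, 604.7]), (34, [111.9, 614.3]), (36, [111.6, 617.6]), (38, [111.4, 621.0])]
face exp [(24.5, [139.0, 578.4]), (35.5, [139.2, 594.2]), (37.5, [139.2, 597.2]), (39.5, [139.3, 600.4]), (50.5, [139.5, 619.0])] 119.67639254108524 158.26839379871475
```

```bash
python3 - <<'E'
import cv2,numpy as np
from h import *
g=cv2.cvtColor(cv2.imread("pics/w9.png"),cv2.COLOR_BGR2GRAY)
print("pointer, cols 600..639")
for r in range(86,122,2): print(r,g[r,596:640:2].tolist())
print("face")
for r in range(122,160,6): print(r,g[r,566:640:2].tolist(),edge(g[r,580:612].astype(float),580,60))
E
```

```text
pointer, cols 600..639
86 [155, 134, 83, 97, 139, 134, 142, 202, 252, 254, 254, 254, 254, 254, 254, 254, 254, 254, 254, 247, 101, 82]
88 [155, 117, 68, 69, 71, 70, 124, 217, 254, 254, 254, 254, 254, 254, 254, 254, 254, 254, 254, 235, 85, 76]
90 [153, 112, 73, 76, 76, 72, 140, 228, 254, 254, 254, 254, 254, 254, 254, 254, 254, 254, 254, 221, 83, 78]
92 [153, 105, 79, 76, 73, 71, 149, 236, 254, 254, 254, 254, 254, 254, 254, 254, 254, 254, 254, 179, 78, 72]
94 [150, 102, 80, 71, 69, 73, 154, 241, 254, 254, 254, 254, 254, 254, 254, 254, 254, 254, 254, 130, 77, 67]
96 [149, 93, 77, 68, 68, 78, 164, 244, 253, 253, 254, 254, 254, 254, 254, 254, 253, 251, 232, 91, 70, 66]
98 [143, 78, 66, 65, 68, 75, 117, 166, 198, 238, 254, 254, 254, 254, 254, 254, 248, 136, 80, 70, 65, 64]
100 [134, 67, 65, 66, 70, 75, 76, 153, 222, 254, 254, 254, 254, 254, 254, 254, 252, 157, 67, 66, 64, 65]
102 [123, 68, 66, 69, 71, 68, 70, 130, 171, 248, 254, 254, 254, 254, 254, 251, 149, 68, 64, 63, 64, 65]
104 [115, 68, 71, 71, 68, 66, 66, 75, 136, 178, 252, 254, 254, 254, 251, 145, 65, 63, 61, 62, 66, 66]
106 [106, 71
[... 1691 characters left out ...]
4(594.8), np.float64(599.3)]
146 [164, 166, 165, 168, 168, 167, 164, 194, 199, 198, 198, 198, 199, 174, 52, 38, 46, 163, 198, 198, 199, 198, 198, 200, 198, 214, 251, 255, 255, 255, 255, 255, 176, 163, 163, 161, 160] [np.float64(593.9), np.float64(598.3)]
152 [160, 160, 161, 162, 163, 158, 172, 197, 199, 199, 198, 196, 198, 136, 35, 38, 78, 196, 197, 197, 198, 199, 199, 197, 199, 240, 254, 255, 255, 255, 255, 255, 255, 255, 255, 255, 255] [np.float64(593.0), np.float64(597.5)]
158 [132, 133, 130, 126, 124, 125, 124, 123, 121, 119, 110, 89, 68, 57, 54, 52, 58, 62, 79, 84, 105, 107, 132, 155, 149, 184, 228, 240, 232, 199, 191, 184, 157, 153, 150, 147, 133] [np.float64(591.2), np.float64(598.5)]
```

The band middle is at column 597.2, so z is 37.5. The pointer apex is at about (111,618.6), so z is about 36.6. The remaining deficit is 0.7–0.9 mm, which needs a last push of about 3 mm. I'll go back behind the butt.

```bash
python3 -c "
from h import *
plan(S2W([-160,0.3,45]),.0312,claw=1)"
```

```text
from [ 460.  -103.2   44.9] 1.5658 rows needed 18
[[[0.14,0.04,-0.0],np.float64(0.98),1],[[0.14,0.03,-0.0],np.float64(0.98),1],[[0.14,0.01,-0.0],np.float64(0.98),1],[[0.15,0.0,-0.0],np.float64(0.98),1],[[0.14,-0.01,-0.0],np.float64(0.98),1],[[0.14,-0.02,-0.0],np.float64(0.98),1],[[0.14,-0.04,-0.0],np.float64(0.98),1],[[0.14,-0.05,-0.0],np.float64(0.98),1],[[0.13,-0.06,-0.0],np.float64(0.98),1],[[0.13,-0.07,-0.0],np.float64(0.98),1],[[0.12,-0.08,-0.0],np.float64(0.98),1],[[0.11,-0.09,-0.0],np.float64(0.98),1],[[0.11,-0.1,-0.0],np.float64(0.98),1],[[0.1,-0.11,-0.0],np.float64(0.98),1],[[0.09,-0.12,-0.0],np.float64(0.98),1],[[0.08,-0.12,-0.0],np.float64(0.98),1],[[0.06,-0.13,-0.0],np.float64(0.98),1],[[0.06,-0.13,-0.0],np.float64(0.98),1]] ->  [502.4  47.6  44.9] 0.0264
```

```bash
python3 -m inch '[[[0.14,0.04,0],0.98,1],[[0.14,0.03,0],0.98,1],[[0.14,0.01,0],0.98,1],[[0.15,0,0],0.98,1],[[0.14,-0.01,0],0.98,1],[[0.14,-0.02,0],0.98,1],[[0.14,-0.04,0],0.98,1],[[0.14,-0.05,0],0.98,1],[[0.13,-0.06,0],0.98,1],[[0.13,-0.07,0],0.98,1]]' && python3 -m inch '[[[0.12,-0.08,0],0.98,1],[[0.11,-0.09,0],0.98,1],[[0.11,-0.1,0],0.98,1],[[0.1,-0.11,0],0.98,1],[[0.09,-0.12,0],0.98,1],[[0.08,-0.12,0],0.98,1],[[0.06,-0.13,0],0.98,1],[[0.06,-0.13,0],0.92,1],[[0,0,0.25],0,1],[[0,0,0.25],0,1]]'
python3 - <<'E'
from h import *
w=shot("wrist");s=env.state();x=W2S(s['eef_pos']);print(np.round(x,2),s['tcp_rot'],s['ft_force'])
g=cv2.cvtColor(w["pixels"],cv2.COLOR_RGB2GRAY).astype(float)
print([edge(g[200:290,c],200,150) for c in(290,350)],[(b,round(proj(w,S2W([b,-6,36]))[0],1)) for b in range(-128,-114,2)])
E
```

```text
t: 24.95
eef_pos: [483.0, -19.1, 45.3]
tcp_rot: [3.142, 0.0, 0.708]
ft_force: [0.6, -0.3, 0.3]
opening: 0.003
grip_force: 0.0
t: 26.2
eef_pos: [501.9, 47.4, 14.2]
tcp_rot: [3.142, 0.0, 0.034]
ft_force: [-0.7, -0.9, -0.4]
opening: 0.003
grip_force: 0.0
[-1.6104e+02 -4.0000e-02  1.2530e+01] [-3.14148849e+00  2.89036553e-03  3.35901836e-02] [-1.72806995 -1.07947513 -2.32954279]
[[np.float64(228.4)], [np.float64(228.6)]] [(-128, np.float64(243.9)), (-126, np.float64(238.8)), (-124, np.float64(233.7)), (-122, np.float64(228.6)), (-120, np.float64(223.4)), (-118, np.float64(218.2)), (-116, np.float64(213.0))]
```

```bash
python3 -m inch '[[[0.15,0,0],0,1],[[0.15,0,0],0,1],[[0.1,0,0],0,1],[[0.04,0,0],0,1],[[0.03,0,0],0,1],[[0.02,0,0],0,1],[[0.02,0,0],0,1],[[0,0,0],0,1],[[0,0,0],0,1],[[0,0,0],0,1]]'
cat > look.py <<'E'
from h import *
s=env.state();x=W2S(s['eef_pos']);print(np.round(x,2),s['ft_force'])
w=shot("wrist");gauge(w)
g=cv2.cvtColor(w["pixels"],cv2.COLOR_RGB2GRAY).astype(float)
r0=int(proj(w,S2W([-80,-69,36]))[0])
for r in range(r0-8,r0+10,2): print(r,"bright",edge(g[r,480:520],480,188),"band",edge(g[r,505:545],505,85))
print([edge(g[260:330,c],260,150) for c in(290,350)],[(b,round(proj(w,S2W([b,-6,36]))[0],1)) for b in range(-126,-114,2)])
E
python3 look.py
```

```text
t: 27.5
eef_pos: [529.2, 48.3, 15.5]
tcp_rot: [-3.141, 0.008, 0.033]
ft_force: [-15.9, -2.6, 13.0]
opening: 0.007
grip_force: 7.9
[-133.      0.15   15.49] [-15.89362948  -2.57106379  12.98020656]
tip exp [(28, [187.1, 502.5]), (34, [189.2, 509.4]), (38, [190.7, 514.3])]
face exp [(24.5, [186.0, 506.7]), (35.5, [189.8, 519.8]), (37.5, [190.5, 522.4]), (39.5, [191.3, 525.1]), (50.5, [195.9, 541.1])]
181 bright [np.float64(499.1)] band [np.float64(519.3), np.float64(525.0)]
183 bright [np.float64(499.8), np.float64(500.1), np.float64(504.4)] band [np.float64(519.1), np.float64(524.7)]
185 bright [np.float64(506.3)] band [np.float64(518.8), np.float64(524.5)]
187 bright [np.float64(508.2)] band [np.float64(518.4), np.float64(524.3)]
189 bright [np.float64(509.8)] band [np.float64(518.3), np.float64(523.8)]
191 bright [np.float64(510.9)] band [np.float64(517.9), np.float64(523.6)]
193 bright [np.float64(509.3)] band [np.float64(517.8), np.float64(523.4)]
195 bright [np.float64(507.2)] band [np.float64(517.4), np.float64(523.0)]
197 bright [np.float64(504.1)] band [np.float64(517.2), np.float64(522.8)]
[[np.float64(293.9)], [np.float64(294.0)]] [(-126, np.float64(304.1)), (-124, np.float64(299.5)), (-122, np.float64(294.8)), (-120, np.float64(290.2)), (-118, np.float64(285.5)), (-116, np.float64(280.7))]
```

```bash
python3 -m inch '[[[0.02,0,0],0,1],[[0.02,0,0],0,1],[[0,0,0],0,1],[[0,0,0],0,1],[[0,0,0],0,1],[[0,0,0],0,1],[[0,0,0],0,1],[[0,0,0],0,1],[[0,0,0],0,1],[[0,0,0],0,1]]'
python3 look.py
```

```text
t: 28.8
eef_pos: [531.4, 48.6, 15.5]
tcp_rot: [-3.141, 0.008, 0.033]
ft_force: [-17.2, -1.3, 13.8]
opening: 0.005
grip_force: 8.3
[-130.8     0.36   15.5 ] [-17.20981177  -1.31042865  13.81247863]
tip exp [(28, [192.7, 502.3]), (34, [195.0, 509.2]), (38, [196.7, 514.1])]
face exp [(24.5, [191.5, 506.5]), (35.5, [195.7, 519.6]), (37.5, [196.5, 522.2]), (39.5, [197.3, 524.8]), (50.5, [202.4, 540.7])]
187 bright [np.float64(499.7)] band [np.float64(519.1), np.float64(524.7)]
189 bright [np.float64(499.8), np.float64(501.0), np.float64(504.6)] band [np.float64(518.8), np.float64(524.5)]
191 bright [np.float64(506.7)] band [np.float64(518.4), np.float64(524.3)]
193 bright [np.float64(508.7)] band [np.float64(518.3), np.float64(523.8)]
195 bright [np.float64(510.2)] band [np.float64(517.9), np.float64(523.7)]
197 bright [np.float64(511.6)] band [np.float64(517.8), np.float64(523.4)]
199 bright [np.float64(510.2)] band [np.float64(517.4), np.float64(523.1)]
201 bright [np.float64(507.5)] band [np.float64(517.2), np.float64(522.8)]
203 bright [np.float64(505.0)] band [np.float64(516.9), np.float64(522.5)]
[[np.float64(293.9)], [np.float64(294.3)]] [(-126, np.float64(309.1)), (-124, np.float64(304.5)), (-122, np.float64(299.9)), (-120, np.float64(295.3)), (-118, np.float64(290.6)), (-116, np.float64(285.9))]
```

Both measures now agree to within a few tenths of a mm. I'll retract straight back and check that it holds.

```bash
python3 -m inch '[[[-0.1,0,0],0,1],[[-0.3,0,0],0,1],[[-0.4,0,0],0,1],[[-0.2,0,-0.4],0,1],[[0,0,-0.8],0,1],[[0,0,0],0,1],[[0,0,0],0,1],[[0,0,0],0,1],[[0,0,0],0,1],[[0,0,0],0,1]]'
python3 - <<'E'
from h import *
s=env.state();print(np.round(W2S(s['eef_pos']),2),s['ft_force'],s['t'])
w=shot("wrist")
g=cv2.cvtColor(w["pixels"],cv2.COLOR_RGB2GRAY).astype(float)
print([(b,np.round(proj(w,S2W([b,-6,36])),1).tolist()) for b in range(-126,-114,2)])
r=int(proj(w,S2W([-120,-6,36]))[0]);a=max(r-25,0)
print([(c,[v+0 for v in edge(g[a:r+25,c],a,150)]) for c in(295,320,345)])
E
```

```text
t: 30.1
eef_pos: [475.1, 46.5, 86.9]
tcp_rot: [3.142, 0.001, 0.032]
ft_force: [0.3, 1.0, -1.2]
opening: 0.004
grip_force: 0.0
[-1.871e+02  6.000e-02  8.688e+01] [ 0.27403467  0.97839674 -1.20014709] 30.1
[(-126, [156.9, 336.0]), (-124, [153.1, 336.0]), (-122, [149.3, 336.0]), (-120, [145.4, 336.1]), (-118, [141.6, 336.1]), (-116, [137.7, 336.2])]
[(295, [np.float64(145.4)]), (320, [np.float64(145.6)]), (345, [np.float64(145.8)])]
```

Wedge held at butt x of about -120. One more oblique look to verify the level.

```bash
python3 -m inch '[[[-0.02,0.14,0],-1,1],[[-0.03,0.14,0.04],-1,1],[[-0.05,0.14,0.04],-1,1],[[-0.06,0.13,0.04],-1,1],[[-0.07,0.13,0.04],-1,1],[[-0.08,0.12,0.04],-1,1],[[-0.09,0.12,0.04],-1,1],[[-0.09,0.11,0.04],-1,1],[[-0.1,0.1,0.04],-1,1],[[-0.11,0.1,0.04],-1,1]]' && python3 -m inch '[[[-0.11,0.09,0.04],-1,1],[[-0.11,0.08,0.04],-1,1],[[-0.12,0.07,0.04],-1,1],[[-0.12,0.06,0.04],-1,1],[[-0.13,0.05,0.04],-1,1],[[-0.13,0.05,0.04],-1,1],[[-0.13,0.04,0.05],-1,1],[[-0.13,0.04,0.05],-0.6,1],[[0,0,0],0,1],[[0,0,0],0,1]]'
python3 - <<'E'
from h import *
s=env.state();print(s['eef_pos'])
w=shot("wrist");save(w,"w10")
print("tip exp",[(z,np.round(proj(w,S2W([-80,-69,z])),1).tolist()) for z in(28,34,36,38)])
print("face exp",[(z,np.round(proj(w,S2W([-88,-80,z])),1).tolist()) for z in(35.5,37.5,39.5)])
g=cv2.cvtColor(w["pixels"],cv2.COLOR_RGB2GRAY).astype(float)
r0=int(proj(w,S2W([-80,-69,36]))[0]);rf=int(round(proj(w,S2W([-88,-80,37.5]))[0]))
for r in range(r0-12,r0+4): print(r,edge(g[r,600:640],600,130),edge(g[r,600:640],600,160))
print(rf,edge(g[rf,575:612],575,120))
E
```

```text
t: 31.4
eef_pos: [467.3, -40.4, 65.6]
tcp_rot: [-3.142, 0.0, 0.908]
ft_force: [-1.1, -1.8, 0.3]
opening: 0.006
grip_force: 0.0
t: 32.65
eef_pos: [473.4, -105.5, 45.4]
tcp_rot: [-3.141, 0.0, 1.567]
ft_force: [-0.1, 1.5, -0.3]
opening: 0.006
grip_force: 0.0
[ 473.44090802 -105.53654462   45.42324212]
tip exp [(28, [108.0, 574.6]), (34, [107.0, 583.1]), (36, [106.7, 586.1]), (38, [106.3, 589.1])]
face exp [(35.5, [134.3, 563.3]), (37.5, [134.2, 566.0]), (39.5, [134.2, 568.8])]
94 [] []
95 [] []
96 [] []
97 [] []
98 [] []
99 [] []
100 [] []
101 [] []
102 [] []
103 [] []
104 [] []
105 [] []
106 [] []
107 [] []
108 [] []
109 [] []
134 []
```

```bash
python3 - <<'E'
from h import *
g=cv2.cvtColor(cv2.imread("pics/w10.png"),cv2.COLOR_BGR2GRAY).astype(float)
for r in range(94,110): print(r,edge(g[r,565:612],565,130),int(g[r,570:610].max()))
for r in(128,134,140): print(r,edge(g[r,545:590],545,120))
E
```

```text
94 [np.float64(569.5), np.float64(579.3), np.float64(599.4)] 255
95 [np.float64(569.4), np.float64(578.7), np.float64(599.2)] 255
96 [np.float64(569.3), np.float64(578.6), np.float64(598.4)] 255
97 [np.float64(569.0), np.float64(579.5), np.float64(597.4)] 255
98 [np.float64(568.9), np.float64(580.3), np.float64(596.5)] 255
99 [np.float64(568.9), np.float64(581.0), np.float64(595.5)] 255
100 [np.float64(568.8), np.float64(581.8), np.float64(594.5)] 255
101 [np.float64(568.7), np.float64(582.6), np.float64(593.4)] 255
102 [np.float64(568.6), np.float64(583.6), np.float64(592.4)] 255
103 [np.float64(568.4), np.float64(584.5), np.float64(591.5)] 253
104 [np.float64(568.3), np.float64(585.5), np.float64(590.5)] 210
105 [np.float64(568.1)] 113
106 [np.float64(568.0)] 91
107 [np.float64(567.9)] 91
108 [np.float64(567.8)] 98
109 [np.float64(567.7)] 107
128 [np.float64(563.6), np.float64(569.3)]
134 [np.float64(563.1), np.float64(568.5)]
140 [np.float64(562.4), np.float64(567.7)]
```

The pointer is at z 37.3 and the band middle at 37.35, so they are level. The wedge is in place and the robot is clear, so I'm handing in.

```bash
python3 -c "
from cell import env
print(env.job_done())"
```

```text
the job is handed in; nothing more can be done
None
```

The tall wedge is in the channel carrying the plate, the pointer measured level with the band (37.3 mm against 37.35 mm), and the job was handed in at about 33 s of the 64 s limit.

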